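Stow the cap tray home in its cradle

TASK

Put the tray of brass valve caps away in the cradle: bring it in rear end first over the front lip with the handle end raised, lower it flat behind the lip, and slide it back until its rear end has pressed the hidden buffer plate fully home against the stop, leaving no gap there. Feel for the stop and do not ram it, do not tip the tray steeply, keep all four caps in the tray, leave the other things on the bench alone, and let go at the end.

Things in the scene. Friction and masses are not known exactly. Their poses are not given: they have to be found in the camera images.
- tray: Steel tray holding four caps, 160 long (x) x 110 wide (y), walls 30 high, walls and bottom 4 thick, 0.55 kg loaded (varies by 15 %), flat on the bench at the start. Origin: centre of underside; x points from the handle end to the plain rear end, z up. Dividers 16 mm above the underside make four pockets from x = -33 to +76 mm; the 31 mm just behind the handle are empty.
- tray_handle (a point): Grasp point on the tray's handle: an upright steel plate in the middle of the front wall, 12 mm thick (tray x), 60 mm wide (y), its top 66 mm above the tray's underside, its front face flush with the tray's front. The point is mid-thickness and mid-width, 50 mm above the underside: tray frame (-74, 0, 50) mm.
- rack: Grey steel tray cradle fixed to the bench, 240 long (x) x 128 wide (y) x 58 mm tall. Origin: centre of underside; mouth at -x, back at +x. Floor 10 mm above the origin; inner width 116 mm; wings flare outwards 28 mm ahead of the mouth. Lip and roof leave too little height for a level tray to enter. A stowed tray lies flat on the floor, axes parallel, wholly behind the lip and against the stop.
- rack_lip (a point): Middle of the top edge of the lip's inner face: cradle (-112, 0, 28) mm. The fixed lip across the mouth is 18 mm high above the cradle floor and 8 mm thick (x = -120 to -112 mm). The tray's rear end must pass over it, rear end low and handle end raised; 160 to 166 mm behind the lip there is always room to lower the handle end, and then the tray slides on level.
- rack_roof (a point): Middle of the roof's front lower edge: cradle (8, 0, 54) mm. The roof (underside 44 mm above the floor, 4 mm thick) covers x = +8 to +120 mm only; from the lip to this edge the cradle is open above.
- buffer (a joint): Travel in m of the buffer plate on the cradle's stop, hidden under the roof: 0 = untouched, 0.012 = fully pressed in, hard against the stop; a weak spring (about 1 N, less than the tray's friction) returns it. The stop is set to a different depth each time and cannot be seen: a stowed tray's front is 20 to 50 mm behind the lip's inner face. The stop itself does not yield; feel for it.
- cap1: Brass valve cap, stepped round, 30 mm diameter, 22 mm tall, about 60 g, loose in one pocket of the tray; origin: centre of its foot.
- cap2: Brass valve cap, stepped round, 30 mm diameter, 22 mm tall, about 60 g, loose in one pocket of the tray; origin: centre of its foot.
- cap3: Brass valve cap, stepped round, 30 mm diameter, 22 mm tall, about 60 g, loose in one pocket of the tray; origin: centre of its foot.
- cap4: Brass valve cap, stepped round, 30 mm diameter, 22 mm tall, about 60 g, loose in one pocket of the tray; origin: centre of its foot.
- wrench: open-ended steel wrench, 150 mm long, lying on the bench; origin under its middle. Bystander.
- cylinder: small grey painted gas cylinder standing on the bench, 72 mm diameter, 195 mm tall; origin at centre of its foot. Bystander.
- sleeve: short orange-brown pipe sleeve standing on end, 110 mm outside diameter, 100 mm tall; origin at the centre of its foot. Bystander.
- regulator: small brass pressure regulator with a round steel gauge, about 60 x 50 x 48 mm, lying on the bench; origin under its middle. Bystander.
Mind the look-alikes: they are no part of the job. Leave any pink, turquoise or white look-alike of the cap2 alone.

How it is judged:
At the end, for the whole second after the job is handed in: Tray behind the lip, handle towards the mouth: flat (0.04 rad), on the floor (3.5 mm), parallel to the cradle (0.08 rad), within 6 mm of its centre line, buffer pressed in over 9.5 of its 12 mm; four caps in the tray, feet less than 22 mm above its underside; tray at rest and let go (x of tray in the frame of rack above -0.03 m and value of joint buffer above 0.0095 m and y of tray in the frame of rack between -0.006 and 0.006 m and z of tray in the frame of rack between 0.006 and 0.0135 m and angle between tray's own z axis and vertical below 0.04 rad and angle between the x axis of tray and the x axis of rack, either way round below 0.08 rad and x of tray_handle in the frame of rack below -0.02 m and linear speed of tray below 0.02 m/s and contact force between the fingers and tray below 0.1 N and horizontal distance between each of cap1, cap2, cap3, cap4 and tray below 0.085 m and z of cap1 in the frame of tray between 0 and 0.022 m and z of cap2 in the frame of tray between 0 and 0.022 m and z of cap3 in the frame of tray between 0 and 0.022 m and z of cap4 in the frame of tray between 0 and 0.022 m); the robot touches nothing.
It fails at once if a bystander (wrench, cylinder, sleeve, regulator) was moved more than 30 mm (distance of any of wrench, cylinder, sleeve, regulator from where it was at the start of the episode above 0.03 m).
It fails at once if a cap fell out of the tray (distance between any of cap1, cap2, cap3, cap4 and tray above 0.11 m).
It fails at once if the tray was tipped by more than about 30 degrees (angle between tray's own z axis and vertical above 0.52 rad).
It fails at once if the tray was rammed into the cradle (more than 60 N) (contact force between tray and rack above 60 N).
It also fails if it takes over 58 s, if anything falls off the work surface, if the arm or the gripper's body presses on something with over 40 N, if the wrist force passes 120 N, or if a joint passes its speed limit or range.

ROBOT

A 6-joint arm with a two-finger parallel gripper is mounted at the origin on the work surface. World frame = base frame: x ahead of the robot, y to its left, z up, the work surface at z = 0. Lengths are in m, angles in rad, forces in N, time in s.
With the tool pointing down it reaches from about 0.35 to 0.775 m from the base axis. Payload 5.5 kg.
Tool frame: the origin (TCP) lies between the finger pads; the fingertips stand 8 mm ahead of it and the grasp point (between the pads) lies 11 mm behind it; z points along the fingers, y is the line along which they close (so a half turn about z gives the same grasp; the last joint's range is limited). The gripper opens to 85 mm and grips with 20 to 120 N. Pads are 22 mm wide; open, the fingers measure 114 mm over their backs; the gripper's body (76 mm by 85 mm) begins 54 mm behind the grasp point. The pads swing forward as they close: fully open they stand 13 mm farther back than shut.
Start: joints at [-1.482, 0.313, 0.046, 1.304, 0, 1.431], TCP at [0.13, -0.56, 0.239] pointing down, gripper open.
Joint ranges: [-2.76, 2.76], [-0.86, 1.69], [-1.03, 1.26], [-2.2, 2.34], [-1.47, 1.5], [-3.14, 3.14]. Speed limits (rad/s): [2.57, 2.57, 3.14, 3.14, 3.14, 3.14].

INTERFACE

Orientations are given as a unit quaternion [w, x, y, z].
In Python, from workcell import env gives the robot as it stands.
- The arm moves only by the tool move_arm, never from a script. Its argument "moves" is one flat list of numbers, 5 for each row, row after row: the shift along the world's x, y, z in m, then the turn about the world's z in rad, then the finger opening in m, from 0 to 0.0854. A call has 1 to 12 rows; each row is the pose to reach, as a shift and turn from the pose commanded when the call began; what a row does not reach only later rows make up. A row lasts 1/12 s, in which the tool goes at most 41.7 mm and 7.16 degrees, less where a joint would pass 70% of its speed; a pose out of reach is approached as far as the arm can. A call with a gripper value outside its range is refused whole. The fingers move at their own pace and stop on an object; "newtons" is the grip in N (left out, the last holds). Time passes only in rows, so rows that repeat a pose let the fingers close. It gives the time, the measured TCP pose, the force, the opening and the grip force at its end, in the units of the state.
- env.get_state(): the state, without advancing time (a new reading comes with each control period).
- env.read_camera(name): name is "scene" or "top"; returns a dict with "pixels" (400x640x3 uint8, red, green, blue), "camera_matrix" (3x3 intrinsics, pixels), "rvec" (rotation vector, rad) and "tvec" (3), from world to camera coordinates, as OpenCV has them. Camera axes: x right, y down, z forward; pixel columns grow to the right and rows downward; lengths in m; the calibration is good to about 2 mm. A picture is of the moment at which its call begins. There is no depth.
- env.hand_in(): hands the job in; it is judged then, once.
The state is a dict: "clock": time; "joint_pos": joint angles; "qvel": joint speeds; "tau": joint torques, N m; "tcp_pos": TCP position; "orientation": TCP orientation; "wrist_force": force on the tool from outside, world axes, zero at the start; "ft_torque": the same for the moment, N m; "finger_gap": finger opening in m; "grip_force": force on a finger pad.
Only numpy, scipy, OpenCV 4.12 (cv2) and the standard library are available. Lean on these libraries where they do the work, as an engineer would, in place of code of your own. Each camera call takes 0.05 s, during which the arm holds its last target. There are 200 camera calls.

## Working session

There is one attempt and no reset: what is moved stays moved. The work goes in short steps, Python scripts to look and compute and a tool call to move; the robot and the scene stay as the last step left them, time stands still between calls to the robot, and variables do not carry over. Pictures are saved under pics/ and viewed, at most 10 in all, crops included, and the job is handed in when it is done.

Besides the shell and the picture viewer there is one more tool, called after ">>>" as name(argument=value, ...), one argument or row to a line, values as JSON. move_arm: Moves the arm, as the interface text tells. Its arguments: {"type":"object","properties":{"moves":{"type":"array"},"newtons":{"type":"number"}},"required":["moves"]}

```bash
mkdir -p pics
cat > h.py <<'E'
import numpy as np,cv2
from workcell import env
def shot(n,f=None):
    c=env.read_camera(n)
    if f: cv2.imwrite('pics/'+f,c['pixels'][:,:,::-1])
    return c
def ray(c,u,v,z):
    K=np.array(c['camera_matrix']);R=cv2.Rodrigues(np.array(c['rvec'],float))[0];t=np.array(c['tvec'],float).ravel()
    o=-R.T@t;d=R.T@np.linalg.inv(K)@[u,v,1]
    return o+d*(z-o[2])/d[2]
def proj(c,P):
    return cv2.projectPoints(np.array(P,float).reshape(-1,3),np.array(c['rvec'],float),np.array(c['tvec'],float),np.array(c['camera_matrix'],float),None)[0].reshape(-1,2)
E
python3 - <<'E'
from h import *
import pickle
a=shot('top','top0.png');b=shot('scene','scene0.png')
pickle.dump((a,b),open('c0.pkl','wb'))
for c in(a,b):
    R=cv2.Rodrigues(np.array(c['rvec'],float))[0];print(-R.T@np.array(c['tvec']).ravel(),c['camera_matrix'])
print(env.get_state())
E
```

```text
[ 0.55821806 -0.01747178  1.17778539] [[394.94095543   0.         315.0614083 ]
 [  0.         394.94095543 201.4205809 ]
 [  0.           0.           1.        ]]
[ 1.0079579  -0.65173264  0.86547704] [[437.01476815   0.         325.86268056]
 [  0.         437.01476815 202.98052741]
 [  0.           0.           1.        ]]
{'clock': 0.1, 'joint_pos': array([-1.48157970e+00,  3.13939276e-01,  4.50818855e-02,  1.30359248e+00,
       -1.41004765e-05,  1.43120048e+00]), 'qvel': array([-0.00064747, -0.00156076,  0.00249917,  0.0006812 ,  0.00061967,
        0.00067172]), 'tau': array([ 2.87468392e-03, -4.81723809e+01,  2.99244457e+01,  1.27397847e-02,
       -7.91003640e-05, -7.56820015e-06]), 'tcp_pos': array([ 0.13037104, -0.55956892,  0.2384857 ]), 'orientation': array([-8.26687030e-04,  9.93462401e-01,  1.14156796e-01,  1.37758565e-05]), 'wrist_force': array([0.20243219, 1.1616987 , 0.72923844]), 'ft_torque': array([-0.01606415, -0.02041881, -0.00975223]), 'grip_force': 0.0, 'finger_gap': 0.08519978719656347}
```

View pics/top0.png

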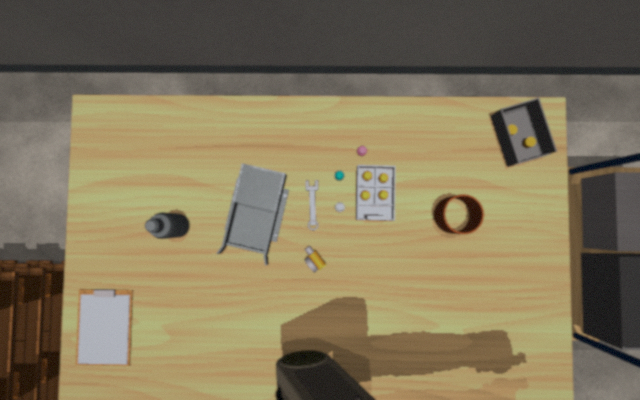

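View pics/scene0.png

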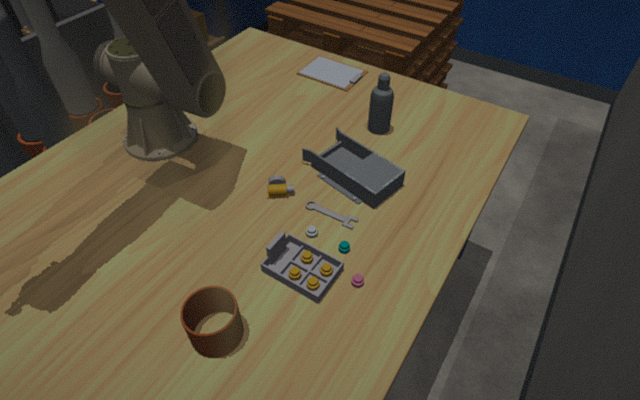

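The top view has world +x up and +y left. The tray is at about (375,193) with its handle towards the robot, and the cradle is at about (255,208) with its mouth towards the robot. Next I'll zoom in and mask both.

```bash
cat > m.py <<'E'
from h import *
import pickle
a,b=pickle.load(open('c0.pkl','rb'))
im=a['pixels'];hsv=cv2.cvtColor(im,cv2.COLOR_RGB2HSV)
crop=im[140:270,205:405][:,:,::-1]
cv2.imwrite('pics/z.png',cv2.resize(crop,None,fx=4,fy=4,interpolation=cv2.INTER_CUBIC))
m=(hsv[:,:,1]<80).astype(np.uint8)
for nm,(x0,x1,y0,y1),z in(('tray',(348,402,158,228),.03),('rack',(205,298,150,272),.058)):
    k=np.zeros_like(m);k[y0:y1,x0:x1]=m[y0:y1,x0:x1]
    cs=max(cv2.findContours(k,cv2.RETR_EXTERNAL,2)[0],key=cv2.contourArea)
    r=cv2.minAreaRect(cs);print(nm,r,cv2.contourArea(cs))
    P=np.array([ray(a,*p,z) for p in cv2.boxPoints(r)]);print(P.round(4),P.mean(0).round(4),[np.linalg.norm(P[i]-P[i-1]).round(4) for i in range(4)])
E
python3 m.py
```

```text
tray ((374.5, 192.5), (57.0, 53.0), 90.0) 2280.0
[[ 0.7342 -0.0961  0.03  ]
 [ 0.7354 -0.2506  0.03  ]
 [ 0.5692 -0.2501  0.03  ]
 [ 0.5678 -0.0969  0.03  ]] [ 0.6517 -0.1734  0.03  ] [np.float64(0.1665), np.float64(0.1545), np.float64(0.1662), np.float64(0.1532)]
rack ((257.6499938964844, 214.44998168945312), (62.00799560546875, 96.30096435546875), 15.255120277404785) 4441.5
[[0.4743 0.2802 0.058 ]
 [0.7396 0.2138 0.058 ]
 [0.694  0.0417 0.058 ]
 [0.4304 0.11   0.058 ]] [0.5846 0.1615 0.058 ] [np.float64(0.1758), np.float64(0.2736), np.float64(0.178), np.float64(0.2723)]
```

View pics/z.png

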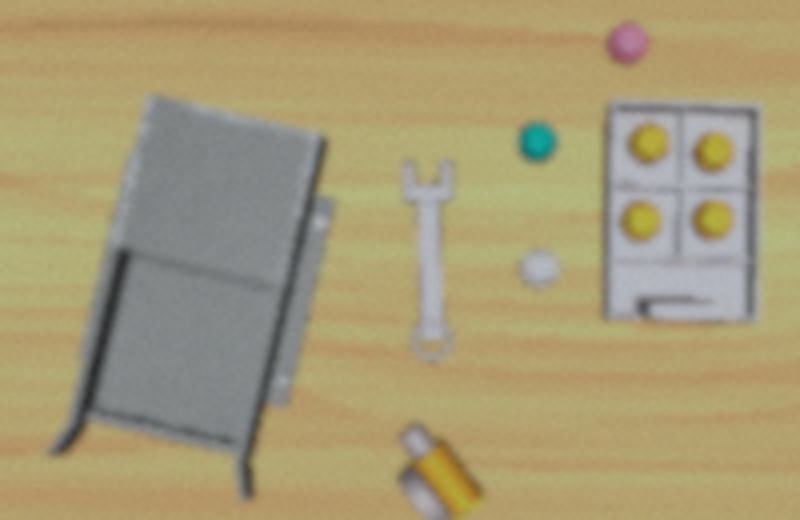

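The zoom gives these pixels (4x scale, offset 205,140):
- **Tray rim:** corners at (607,103), (760,105), (757,320) and (604,319), so its yaw is about -0.01.
- **Cradle:** roof back corners at (150,97) and (325,137), roof front edge from (125,250) to (275,288), and lip from (90,410) to (240,445).

Next I'll fit the edges with subpixel accuracy.

```bash
cat > m2.py <<'E'
from h import *
import pickle
a,b=pickle.load(open('c0.pkl','rb'))
im=a['pixels'].astype(np.float32)
hsvS=cv2.cvtColor(a['pixels'],cv2.COLOR_RGB2HSV)[:,:,1].astype(np.float32)
gray=cv2.cvtColor(a['pixels'],cv2.COLOR_RGB2GRAY).astype(np.float32)
def edge(chan,p,q,half=4,n=30,z=.058,lo=.12):
    p=np.array(p,float)/4+[205-.375,140-.375];q=np.array(q,float)/4+[205-.375,140-.375]
    d=(q-p)/np.linalg.norm(q-p);nn=np.array([-d[1],d[0]]);s=np.arange(-half,half+.01,.25);pts=[]
    for t in np.linspace(lo,1-lo,n):
        L=p+t*(q-p)+s[:,None]*nn
        v=cv2.remap(cv2.GaussianBlur(chan,(0,0),.7),L[:,0].astype(np.float32)[None],L[:,1].astype(np.float32)[None],1)[0]
        g=np.abs(np.gradient(v));i=g.argmax();w=g[max(0,i-4):i+5];pts.append(L[max(0,i-4):i+5].T@w/w.sum())
    P=np.array([ray(a,*x,z) for x in pts])[:,:2].astype(np.float32)
    f=cv2.fitLine(P,cv2.DIST_HUBER,0,.001,.001).ravel();f=f if abs(f[0])>abs(f[1]) and f[0]>0 or abs(f[1])>=abs(f[0]) and f[1]>0 else np.r_[-f[:2],f[2:]]
    r=(P-f[2:])@[-f[1],f[0]]
    return f,np.degrees(np.arctan2(f[1],f[0])),r.std()*1000
def X(f,g):
    t=np.linalg.solve(np.c_[f[:2],-g[:2]],g[2:]-f[2:]);return f[2:]+t[0]*f[:2]
if __name__=='__main__':
    E={}
    for k,c,p,q,z in(('T_l',hsvS,(604,319),(607,103),.03),('T_r',hsvS,(757,320),(760,105),.03),('T_b',hsvS,(607,103),(760,105),.03),('T_f',hsvS,(604,319),(757,320),.03),
      ('R_back',hsvS,(150,97),(325,137),.058),('R_left',hsvS,(85,400),(150,97),.058),('R_rooff',gray,(125,250),(275,288),.058),('R_lip',gray,(90,410),(240,445),.028),('R_rightin',gray,(240,440),(320,145),.058)):
        E[k]=edge(c,p,q,z=z);print(k,E[k][0].round(4),E[k][1].round(2),E[k][2].round(2))
    C=[X(E[i][0],E[j][0]) for i,j in(('T_l','T_b'),('T_r','T_b'),('T_r','T_f'),('T_l','T_f'))]
    print('tray',np.round(C,4),np.mean(C,0),[np.linalg.norm(C[i]-C[i-1]).round(4) for i in range(4)])
    print('rackBL',X(E['R_left'][0],E['R_back'][0]),X(E['R_left'][0],E['R_rooff'][0]))
E
python3 m2.py
```

```text
T_l [ 0.9997 -0.0231  0.6559 -0.1197] -1.33 2.74
T_r [ 0.9996 -0.029   0.6511 -0.233 ] -1.66 0.95
T_b [ 0.      1.      0.7334 -0.174 ] 90.0 2.55
T_f [ 0.0263  0.9997  0.5719 -0.1685] 88.49 0.49
R_back [0.2234 0.9747 0.7147 0.1355] 77.09 0.57
R_left [ 0.9781 -0.2081  0.6081  0.2408] -12.01 0.9
R_rooff [0.1006 0.9949 0.6034 0.1548] 84.23 3.81
R_lip [0.2119 0.9773 0.489  0.2053] 77.76 1.56
R_rightin [ 0.9811 -0.1936  0.5786  0.1091] -11.16 3.75
tray [[ 0.7335 -0.1215]
 [ 0.7334 -0.2354]
 [ 0.5702 -0.2306]
 [ 0.5732 -0.1178]] [ 0.65259063 -0.1762988 ] [np.float32(0.1603), np.float32(0.1139), np.float32(0.1633), np.float32(0.1129)]
rackBL [0.73272794 0.21427564] [0.6120145  0.23996128]
```

>>> move_arm(
  moves=[0.037,0.032,0,0.12,0.0854,0.075,0.064,0,0.24,0.0854,0.112,0.096,0,0.36,0.0854,0.149,0.128,0,0.48,0.0854,0.187,0.16,0,0.6,0.0854,0.224,0.193,0,0.72,0.0854,0.261,0.225,0,0.84,0.0854,0.299,0.257,0,0.96,0.0854,0.336,0.289,0,1.08,0.0854,0.373,0.321,0,1.2,0.0854,0.411,0.353,0,1.32,0.0854,0.448,0.385,0,1.44,0.0854],
  newtons=30,
)

```text
clock: 1.1
tcp_pos: [0.5107, -0.2323, 0.239]
orientation: [-0.0, 0.669, 0.743, -0.0]
wrist_force: [0.6, -0.8, -0.1]
finger_gap: 0.0854
grip_force: 0.0
```

```bash
cat > ov.py <<'E'
from h import *
import pickle
a,b=pickle.load(open('c0.pkl','rb'))
c=np.array([.600,.176]);y=-.218;ex=np.array([np.cos(y),np.sin(y)]);ey=np.array([-ex[1],ex[0]])
W=lambda x,yy,z:np.r_[c+x*ex+yy*ey,z]
out=[]
for cam,(x0,x1,y0,y1) in((a,(205,295,150,270)),(b,(295,415,125,215))):
    s=5 if cam is b else 4
    k=cv2.resize(cam['pixels'][y0:y1,x0:x1,::-1],None,fx=s,fy=s,interpolation=cv2.INTER_CUBIC)
    def line(p,q,col):
        P=((proj(cam,[p,q])-[x0,y0]+.5)*s).astype(int);cv2.line(k,tuple(map(int,P[0])),tuple(map(int,P[1])),col,1)
    for s1 in(64,-64):line(W(-.12,s1/1e3,.058),W(.12,s1/1e3,.058),(0,0,255))
    for s1 in(58,-58):line(W(-.12,s1/1e3,.058),W(.008,s1/1e3,.058),(0,255,0))
    for x in(.12,.008):line(W(x,-.064,.058),W(x,.064,.058),(0,0,255))
    for x in(-.12,-.112):line(W(x,-.058,.028),W(x,.058,.028),(255,0,0))
    out.append(k)
h=max(o.shape[0] for o in out);out=[cv2.copyMakeBorder(o,0,h-o.shape[0],0,0,0) for o in out]
o=np.hstack(out);f=min(1,798/o.shape[1]);cv2.imwrite('pics/ov.png',cv2.resize(o,None,fx=f,fy=f,interpolation=cv2.INTER_AREA))
E
python3 ov.py
```

```text
(no output)
```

View pics/ov.png

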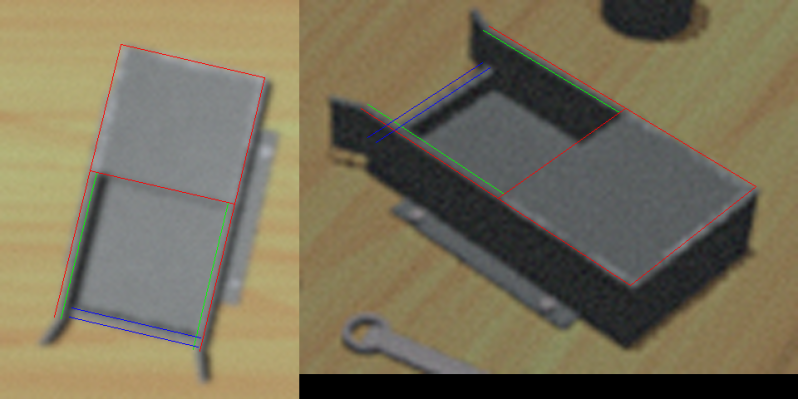

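The overlay fits the top view to about 1 px. In the scene view the real lip lies about 2 px further in. I'll go on to the handle.

>>> move_arm(
  moves=[0.01,0.01,0,0.12,0.0854,0.02,0.02,0,0.24,0.0854,0.03,0.03,0,0.36,0.0854,0.04,0.04,0,0.48,0.0854,0.05,0.05,0,0.6,0.0854,0.06,0.055,0,0.72,0.0854,0.068,0.058,-0.01,0.84,0.0854,0.068,0.058,-0.02,0.96,0.0854,0.068,0.058,-0.04,1.08,0.0854,0.068,0.058,-0.06,1.2,0.0854,0.068,0.058,-0.08,1.32,0.0854,0.068,0.058,-0.1,1.44,0.0854],
)

```text
clock: 2.1
tcp_pos: [0.5772, -0.1759, 0.138]
orientation: [-0.0, 0.013, 1.0, 0.0]
wrist_force: [0.5, 0.5, 0.5]
finger_gap: 0.0852
grip_force: 0.0
```

>>> move_arm(
  moves=[0,0,0,0,0.0854,0,0,0,0,0.0854,0,0,0,0,0.0854],
)

```text
clock: 2.35
tcp_pos: [0.5779, -0.1763, 0.1401]
orientation: [0.0, 0.018, 1.0, -0.0]
wrist_force: [0.1, -0.8, 0.2]
finger_gap: 0.0855
grip_force: 0.0
```

Run:
```python
from h import *
s=env.get_state();print(s['clock'],s['tcp_pos'],s['joint_pos'].round(2),s['wrist_force']);q=s['orientation']
from scipy.spatial.transform import Rotation as R
M=R.from_quat(np.r_[q[1:],q[0]]).as_matrix();print(np.degrees(np.arctan2(M[1,1],M[0,1])))
p=s['tcp_pos']-[.5785,-.1744,.04];print('to go',-p)
```

```text
2.35 [ 0.57788568 -0.17627475  0.1401255 ] [-0.43  0.41 -0.06  1.1   0.   -0.39] [ 0.12473066 -0.84194663  0.20977463]
87.95086467669225
to go [ 0.00061432  0.00187475 -0.1001255 ]
```

>>> move_arm(
  moves=[0.0,0.002,-0.02,0,0.0854,0.0,0.002,-0.04,0,0.0854,0.0,0.002,-0.06,0,0.0854,0.0,0.002,-0.075,0,0.0854,0,0.002,-0.09,0,0.0854,0,0.002,-0.1,0,0.0854,0,0.002,-0.1,0,0.0854,0,0.002,-0.1,0,0.0854],
)

```text
clock: 3.02
tcp_pos: [0.578, -0.1743, 0.0401]
orientation: [0.0, 0.017, 1.0, -0.0]
wrist_force: [0.4, -0.3, 0.2]
finger_gap: 0.0856
grip_force: 0.0
```

Run:
```python
from h import *
a=shot('scene');b=shot('top')
o=np.hstack([cv2.resize(a['pixels'][190:310,210:360],(400,320)),cv2.resize(b['pixels'][150:270,320:440],(320,320))])
cv2.imwrite('pics/g.png',o[:,:,::-1])
```

```text
(no output)
```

View pics/g.png

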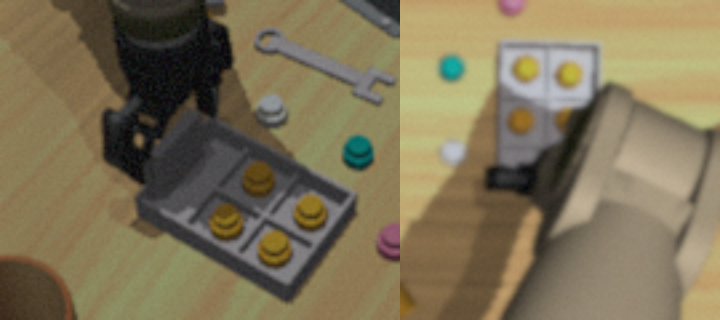

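The fingers straddle the handle: it shows at (190,130) in the left half of the picture, with a finger on each side. I'll close lightly.

>>> move_arm(
  moves=[0,0,0,0,0.05,0,0,0,0,0.05,0,0,0,0,0.05,0,0,0,0,0.05,0,0,0,0,0.05,0,0,0,0,0.05],
  newtons=20,
)

```text
clock: 3.62
tcp_pos: [0.5783, -0.1745, 0.0405]
orientation: [0.001, 0.016, 1.0, -0.0]
wrist_force: [-0.9, 0.3, 6.2]
finger_gap: 0.0595
grip_force: 22.6
```

>>> move_arm(
  moves=[0.001,0,0.003,0,0.05,0.003,0,0.006,0,0.05,0.004,0,0.009,0,0.05,0.005,0,0.012,0,0.05,0.007,0,0.015,0,0.05,0.008,0,0.018,0,0.05,0.009,0,0.021,0,0.05,0.011,0,0.024,0,0.05,0.012,0,0.026,0,0.05,0.012,0,0.026,0,0.05,0.012,0,0.026,0,0.05],
)

```text
clock: 4.53
tcp_pos: [0.5899, -0.1742, 0.0656]
orientation: [0.0, 0.016, 1.0, -0.0]
wrist_force: [-0.6, 0.2, -3.8]
finger_gap: 0.0598
grip_force: 22.6
```

Run:
```python
from h import *
s=env.get_state();print(s['wrist_force'],s['ft_torque'],s['grip_force'],s['finger_gap'])
a=shot('scene')
cv2.imwrite('pics/t.png',cv2.resize(a['pixels'][180:320,210:370],(800,700))[50:640,:,::-1])
```

```text
[-0.61170127  0.16799095 -3.7643025 ] [ 0.02228437 -0.01589199  0.04777909] 22.619926035404205 0.059762465765409056
```

View pics/t.png

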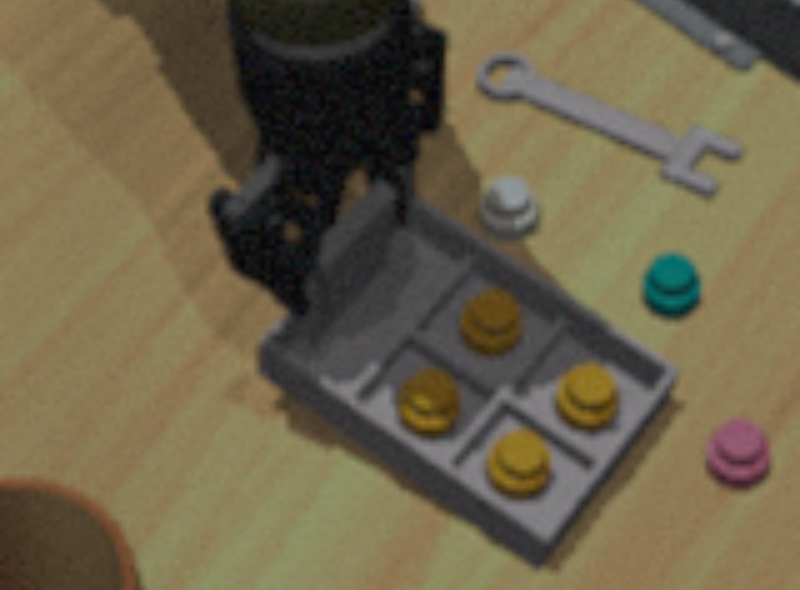

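The tray is tilted with its tail on the bench and all four caps seated. I'll grip hard, lift a little, and check the droop.

>>> move_arm(
  moves=[0,0,0,0,0.05,0,0,0,0,0.05,0,0,0,0,0.05,0,0,0.003,0,0.05,0,0,0.006,0,0.05,0,0,0.009,0,0.05,0,0,0.012,0,0.05,0,0,0.015,0,0.05,0,0,0.02,0,0.05,0,0,0.02,0,0.05,0,0,0.02,0,0.05],
  newtons=120,
)

```text
clock: 5.5
tcp_pos: [0.5899, -0.1743, 0.0859]
orientation: [0.0, 0.016, 1.0, -0.0]
wrist_force: [-0.5, -0.3, -4.6]
finger_gap: 0.0579
grip_force: 128.7
```

Run:
```python
from h import *
s=env.get_state();print(s['wrist_force'],s['ft_torque'],s['grip_force'],s['tcp_pos'])
a=shot('scene')
cv2.imwrite('pics/t2.png',cv2.resize(a['pixels'][180:320,210:370],(800,700))[50:640,:,::-1])
# predicted rear-bottom corners for tail heights
for th in(5,10,14,18):
  t=np.radians(th);g=s['tcp_pos']+[0,0,.014]
  for y in(.055,-.055):
    for dz in(0,30):
      X=154*np.cos(t)-(55-dz)*np.sin(t);Z=-154*np.sin(t)-(55-dz)*np.cos(t)
      p=proj(a,g+[X/1e3+.0,y-.0265*X/1e3,Z/1e3])[0];print(th,y,dz,((p-[210,180])*5-[0,50]).round(0),Z)
```

```text
[-0.47036542 -0.29951364 -4.5816787 ] [-0.00497084  0.33121702 -0.07228716] 128.70372533798218 [ 0.58993379 -0.17427778  0.08588113]
5 0.055 0 [672. 360.] -68.21269277818536
5 0.055 30 [679. 324.] -38.326851835433
5 -0.055 0 [544. 536.] -68.21269277818536
5 -0.055 30 [549. 502.] -38.326851835433
10 0.055 0 [659. 369.] -80.90624577637871
10 0.055 30 [671. 337.] -51.362013186012476
10 -0.055 0 [532. 544.] -80.90624577637871
10 -0.055 30 [541. 514.] -51.362013186012476
14 0.055 0 [647. 375.] -90.62223686752864
14 0.055 30 [663. 346.] -61.51336507924874
14 -0.055 0 [521. 549.] -90.62223686752864
14 -0.055 30 [534. 522.] -61.51336507924874
18 0.055 0 [635. 380.] -99.89672552997534
18 0.055 30 [653. 354.] -71.36503004112073
18 -0.055 0 [509. 552.] -99.89672552997534
18 -0.055 30 [525. 529.] -71.36503004112073
```

View pics/t2.png

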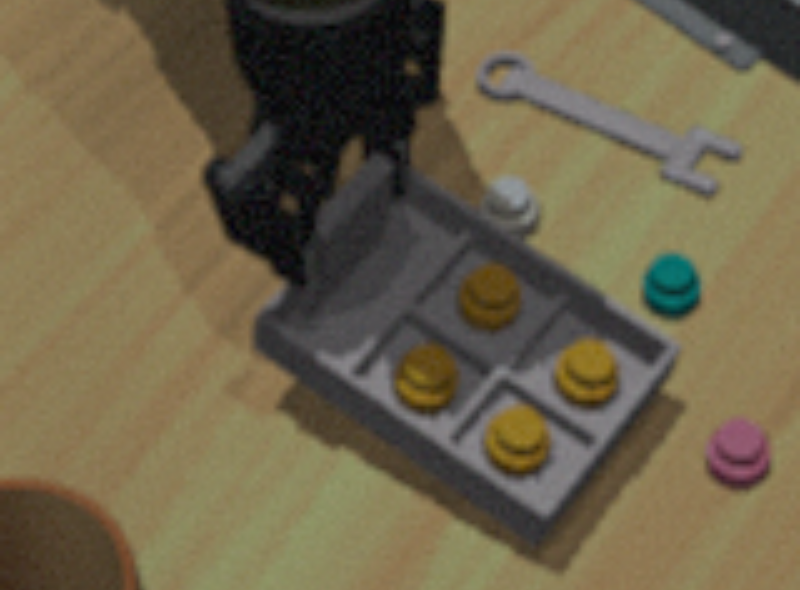

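The tail hangs free at a tilt of about 10° and the tray has not slipped: its near rear rim corner is at (545,513), against a prediction of (541,514). Now I'll lift and carry it to the mouth.

>>> move_arm(
  moves=[0,0,0.004,0,0.05,0,0,0.011,0,0.05,0,0,0.02,0,0.05,0,0,0.03,0,0.05,-0.001,0.002,0.04,0,0.05,-0.004,0.006,0.05,0,0.05,-0.009,0.013,0.058,-0.006,0.05,-0.016,0.023,0.063,-0.012,0.05,-0.026,0.038,0.066,-0.02,0.05,-0.037,0.055,0.067,-0.028,0.05,-0.048,0.073,0.067,-0.036,0.05,-0.06,0.091,0.067,-0.044,0.05],
)

```text
clock: 6.55
tcp_pos: [0.5282, -0.0814, 0.1527]
orientation: [-0.0, 0.039, 0.999, 0.0]
wrist_force: [0.1, 0.0, -5.4]
finger_gap: 0.0579
grip_force: 129.0
```

>>> move_arm(
  moves=[-0.012,0.018,0,-0.008,0.05,-0.024,0.036,0,-0.016,0.05,-0.036,0.054,0,-0.024,0.05,-0.048,0.072,0,-0.032,0.05,-0.06,0.09,0,-0.04,0.05,-0.072,0.108,0,-0.05,0.05,-0.084,0.126,0,-0.06,0.05,-0.096,0.144,0,-0.07,0.05,-0.108,0.162,0,-0.08,0.05,-0.12,0.18,0,-0.09,0.05,-0.13,0.196,0,-0.1,0.05,-0.138,0.21,0,-0.11,0.05],
)

```text
clock: 7.55
tcp_pos: [0.389, 0.1283, 0.1525]
orientation: [-0.0, 0.093, 0.996, 0.0]
wrist_force: [1.0, -0.3, -5.7]
finger_gap: 0.0576
grip_force: 128.9
```

```bash
cat > st.py <<'E'
from h import *
from scipy.spatial.transform import Rotation as R
s=env.get_state();q=s['orientation'];M=R.from_quat(np.r_[q[1:],q[0]]).as_matrix()
C=np.array([.600,.176]);y=-.2165;ex=np.array([np.cos(y),np.sin(y)]);ey=np.array([-ex[1],ex[0]])
d=s['tcp_pos'][:2]-C
print('clk',s['clock'],'tcp',s['tcp_pos'].round(4),'yaw',np.arctan2(M[1,1],M[0,1])-np.pi/2,'cradle xy',(d@ex).round(4),(d@ey).round(4),'F cradle',(s['wrist_force'][:2]@ex).round(1),(s['wrist_force'][:2]@ey).round(1),s['wrist_force'][2].round(1),'T',s['ft_torque'].round(2),'j',s['joint_pos'].round(2),s['finger_gap'].round(4),s['grip_force'].round(1))
E
python3 st.py
```

```text
Traceback (most recent call last):
  File "st.py", line 6, in <module>
    print('clk',s['clock'],'tcp',s['tcp_pos'].round(4),'yaw',np.arctan2(M[1,1],M[0,1])-np.pi/2,'cradle xy',(d@ex).round(4),(d@ey).round(4),'F cradle',(s['wrist_force'][:2]@ex).round(1),(s['wrist_force'][:2]@ey).round(1),s['wrist_force'][2].round(1),'T',s['ft_torque'].round(2),'j',s['joint_pos'].round(2),s['finger_gap'].round(4),s['grip_force'].round(1))
                                                                                                                                                                                                                                                                                                                 ^^^^^^^^^^^^^^^^^^^^^
AttributeError: 'float' object has no attribute 'round'
```

>>> move_arm(
  moves=[-0.008,0.012,0,-0.005,0.05,-0.017,0.026,0,-0.01,0.05,-0.027,0.042,0,-0.015,0.05,-0.037,0.058,0,-0.02,0.05,-0.047,0.073,0,-0.025,0.05,-0.055,0.086,0,-0.03,0.05,-0.062,0.096,0,-0.03,0.05,-0.067,0.104,0,-0.03,0.05,-0.07,0.108,0,-0.03,0.05,-0.071,0.11,0,-0.03,0.05,-0.071,0.11,0,-0.03,0.05,-0.071,0.11,0,-0.03,0.05],
)

```text
clock: 8.55
tcp_pos: [0.3207, 0.2367, 0.1524]
orientation: [0.0, 0.108, 0.994, 0.0]
wrist_force: [0.1, -0.1, -6.6]
finger_gap: 0.0577
grip_force: 129.1
```

```bash
sed -i "s/,s\['finger_gap'\].round(4),s\['grip_force'\].round(1)/,round(s['finger_gap'],4),round(s['grip_force'],1)/" st.py; python3 st.py
python3 - <<'E'
from h import *
a=shot('scene');b=shot('top')
o=np.hstack([cv2.resize(a['pixels'][90:230,230:420],(434,320)),cv2.resize(b['pixels'][150:300,190:340],(320,320))])
cv2.imwrite('pics/e.png',o[:,:,::-1])
E
```

```text
clk 8.55 tcp [0.3207 0.2367 0.1524] yaw -0.2169974302097375 cradle xy -0.2858 -0.0007 F cradle 0.1 -0.1 -6.6 T [0.07 0.32 0.02] j [ 0.43  0.02 -0.53  1.02 -0.    0.65] 0.0577 129.1
```

View pics/e.png

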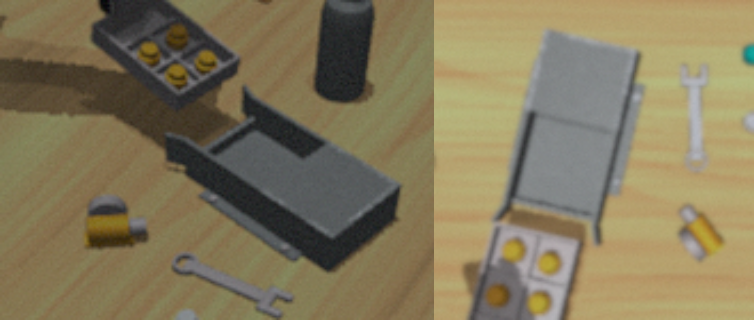

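The tray is lined up just ahead of the mouth: in the top half its rear corners are near (500,222) and (581,238), and the caps are in place. Next I'll measure its lateral offset, and the cradle side walls, in the same view.

```bash
cat > m3.py <<'E'
import m2
from h import *
import st
a=shot('top');m2.a=a
S=cv2.cvtColor(a['pixels'],cv2.COLOR_RGB2HSV)[:,:,1].astype(np.float32);G=cv2.cvtColor(a['pixels'],cv2.COLOR_RGB2GRAY).astype(np.float32)
def E(ch,p,q,z,half=3):
    f=lambda u:((np.array(u)-[434,0])/2.133+[190,150]-[205,140])*4  # to m2 zoom coords
    return m2.edge(ch,f(p),f(q),half=half,z=z,n=20)
def cr(P):d=P-st.C;return (d@st.ex).round(4),(d@st.ey).round(4)
for nm,ch,p,q,z in(('trayL',S,(490,262),(500,224),.122),('trayR',S,(573,272),(581,240),.122),('trayB',S,(503,222),(578,237),.115),('wallR_out_top',S,(610,200),(637,55),.058),('wallL_out',S,(508,190),(545,32),.058),('wallLin',G,(514,190),(528,120),.058)):
    f,ang,sd=E(ch,p,q,z);print(nm,round(ang,2),round(sd,2),cr(f[2:]))
E
python3 m3.py
```

```text
clk 8.65 tcp [0.3209 0.2365 0.1523] yaw -0.21769651902208542 cradle xy -0.2856 -0.0008 F cradle 0.0 0.0 -4.7 T [0.11 0.32 0.02] j [ 0.43  0.02 -0.53  1.02 -0.    0.65] 0.058 129.0
trayL -10.28 5.86 (np.float64(-0.1634), np.float64(0.0496))
trayR -12.58 0.46 (np.float64(-0.1559), np.float64(-0.0607))
trayB 78.57 0.65 (np.float64(-0.1361), np.float64(-0.0023))
wallR_out_top -7.01 3.79 (np.float64(0.0187), np.float64(-0.0767))
wallL_out -12.29 0.9 (np.float64(0.007), np.float64(0.0655))
wallLin -16.29 4.37 (np.float64(-0.0439), np.float64(0.054))
```

```bash
cat > pr.py <<'E'
from h import *
import st
def prof(a,x,z,ys):
    S=cv2.cvtColor(a['pixels'],cv2.COLOR_RGB2HSV)[:,:,1].astype(np.float32);G=cv2.cvtColor(a['pixels'],cv2.COLOR_RGB2GRAY).astype(np.float32)
    P=[np.r_[st.C+x*st.ex+y*st.ey,z] for y in ys];p=proj(a,P).astype(np.float32)
    r=lambda c:cv2.remap(c,p[:,0][None],p[:,1][None],1)[0].astype(int)
    return r(S),r(G)
if __name__=='__main__':
    a=shot('top')
    ys=np.arange(-.076,.0761,.002)
    ys=np.r_[np.arange(-.076,-.045,.002),np.arange(.046,.077,.002)]
    print((ys*1000).round().astype(int))
    for x,z in((-.15,.118),(-.158,.119),(-.03,.058),(-.06,.058),(.05,.058)):
        S,G=prof(a,x,z,ys);print(x,z,'\nS',S,'\nG',G)
E
python3 pr.py
```

```text
clk 8.7 tcp [0.3209 0.2365 0.1523] yaw -0.21781041803409784 cradle xy -0.2856 -0.0009 F cradle -0.3 -0.1 -5.3 T [0.   0.28 0.02] j [ 0.43  0.02 -0.53  1.02 -0.    0.65] 0.0579 129.1
[-76 -74 -72 -70 -68 -66 -64 -62 -60 -58 -56 -54 -52 -50 -48 -46  46  48
  50  52  54  56  58  60  62  64  66  68  70  72  74  76]
-0.15 0.118 
S [101 103 106 106 108 112 114  93  59  25  10   9   9   9   9   9   9  13
  22  39  60  76  88  92  92  93  94  94  94  94  94  93] 
G [162 160 157 152 144 132 118 101  97 110 135 157 171 176 176 175 102 116
 135 155 161 165 166 164 166 166 165 166 165 165 164 165]
-0.158 0.119 
S [ 99 100 101 105 108 111 108  91  58  16   9   7   8   6   7   8  10  16
  29  44  64  82  96  99 101 102 101  99  99  98  99  99] 
G [161 160 159 154 147 138 119 104  98 110 136 157 169 175 175 174 108 115
 134 150 158 162 162 161 161 161 159 161 161 161 161 161]
-0.03 0.058 
S [ 9 10 12 13 13 12  9 10 10 10  8  7  9  7  8  7  9 11 25 18 11 10 11 11
  8 26 49 72 83 89 90 92] 
G [133 122 107  88  84  92 113 125 133 137 138 138 137 137 136 136 100  80
  60  58  66  86 106 123 132 140 149 157 163 166 167 166]
-0.06 0.058 
S [ 14  16  11   9  12  12   9   4   5   8  11  11   9   7   8  11   7  10
  14  13   9   8   9   6  12  26  54  76  92  98 100 100] 
G [144 130 109  91  79  95 112 127 132 134 136 137 137 137 137 137 105  80
  61  52  66  87 109 123 134 141 149 155 159 161 162 162]
0.05 0.058 
S [11  9 10 10  8 12 12  9  8 10 12  9  8  7  8 10  8  8 10 13 12 11 12  6
  9 26 52 71 87 90 91 92] 
G [134 123 103  90  84 101 118 133 138 138 138 139 137 137 137 136 132 131
 131 133 137 143 148 152 154 154 158 160 163 165 166 167]
```

The tray sits about 3.5 mm too far to -y of the cradle centre, and both widths check out. I'll correct that and descend.

>>> move_arm(
  moves=[0.001,0.004,-0.004,0,0.05,0.001,0.004,-0.01,0,0.05,0.001,0.004,-0.018,0,0.05,0.001,0.004,-0.026,0,0.05,0.001,0.004,-0.034,0,0.05,0.001,0.004,-0.04,0,0.05,0.001,0.004,-0.044,0,0.05,0.001,0.004,-0.046,0,0.05,0.001,0.004,-0.047,0,0.05,0.001,0.004,-0.047,0,0.05,0.001,0.004,-0.047,0,0.05],
)

```text
clock: 9.67
tcp_pos: [0.3219, 0.241, 0.1056]
orientation: [0.0, 0.108, 0.994, 0.0]
wrist_force: [0.2, 0.1, -5.7]
finger_gap: 0.0578
grip_force: 129.2
```

```bash
cat > pr2.py <<'E'
from pr import *
a=shot('top');b=shot('scene')
ys=np.r_[np.arange(-.076,-.045,.002),np.arange(.046,.077,.002)]
for x,z in((-.155,.071),(-.175,.074)):
    S,G=prof(a,x,z,ys);print(x,z,'\nS',S,'\nG',G)
o=np.hstack([cv2.resize(b['pixels'][90:210,250:400],(500,400),interpolation=2),cv2.resize(a['pixels'][220:310,205:272],(298,400),interpolation=2)])
cv2.imwrite('pics/f.png',o[:,:,::-1])
# predicted rear corners for tilt values in picture coords
g=st.s['tcp_pos']+[0,0,.014];yaw=-.22;fx=np.array([np.cos(yaw),np.sin(yaw)]);fy=np.array([-fx[1],fx[0]])
for th in(8,10,12,14):
  t=np.radians(th)
  for y in(.055,-.055):
    for dz in(0,30):
      X=.154*np.cos(t)-(.055-dz/1e3)*np.sin(t);Z=-.154*np.sin(t)-(.055-dz/1e3)*np.cos(t)
      p=proj(b,np.r_[g[:2]+X*fx+y*fy,g[2]+Z])[0];print(th,y,dz,((p-[250,90]+.5)*3.333).round(0))
E
python3 pr2.py
```

```text
clk 9.6667 tcp [0.3219 0.241  0.1056] yaw -0.21677948298917582 cradle xy -0.2856 0.0038 F cradle 0.2 0.2 -5.7 T [ 0.09  0.38 -0.03] j [ 0.44  0.08 -0.6   0.9   0.    0.66] 0.0578 129.2
-0.155 0.071 
S [104 105 103 104 104 104 104 106 105 103  79  47  15   9   9  10  14  12
  11  12  17  31  50  69  82  91  93  95  95  91  91  93] 
G [159 158 159 159 159 158 156 151 142 127 115 113 129 149 165 174 150 130
 115 109 126 143 157 163 166 166 166 165 165 167 167 166]
-0.175 0.074 
S [100  98  97  99 100 101 102 104 105  99  74  34  12   7   6   7   8   7
   9  12  21  36  54  75  93 103 106 107 107 108 110 109] 
G [163 163 163 162 161 161 160 154 142 123 110 110 132 152 168 175 155 134
 116 106 125 142 154 157 156 155 157 156 155 155 154 155]
8 0.055 0 [281. 143.]
8 0.055 30 [285. 119.]
8 -0.055 0 [193. 199.]
8 -0.055 30 [196. 174.]
10 0.055 0 [278. 146.]
10 0.055 30 [283. 123.]
10 -0.055 0 [191. 202.]
10 -0.055 30 [195. 178.]
12 0.055 0 [276. 149.]
12 0.055 30 [282. 126.]
12 -0.055 0 [189. 204.]
12 -0.055 30 [193. 182.]
14 0.055 0 [273. 152.]
14 0.055 30 [280. 130.]
14 -0.055 0 [187. 207.]
14 -0.055 30 [192. 185.]
```

View pics/f.png

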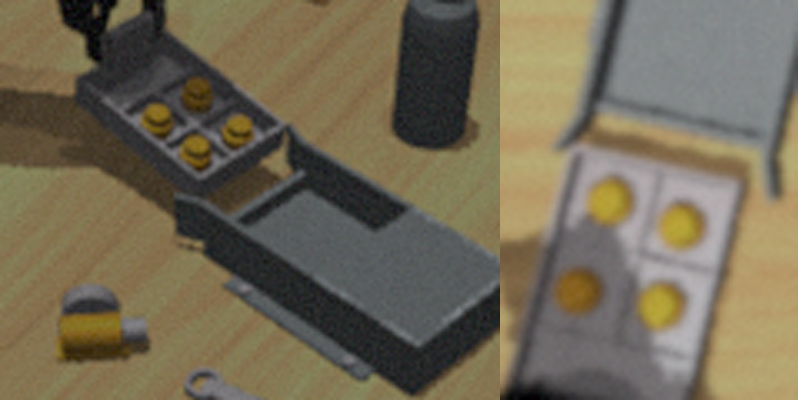

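The tray is in front of the mouth and about 1.3 mm to +y. Its tilt is about 10–12°, with the far rear rim corner at (285,125). I'll trim that and feed it over the lip.

>>> move_arm(
  moves=[0.003,-0.002,0,0,0.05,0.009,-0.003,0,0,0.05,0.016,-0.005,-0.001,0,0.05,0.024,-0.006,-0.001,0,0.05,0.031,-0.008,-0.002,0,0.05,0.039,-0.01,-0.003,0,0.05,0.047,-0.011,-0.004,0,0.05,0.055,-0.013,-0.006,0,0.05,0.063,-0.015,-0.008,0,0.05,0.068,-0.016,-0.009,0,0.05,0.071,-0.017,-0.01,0,0.05,0.071,-0.017,-0.01,0,0.05],
)

```text
clock: 10.77
tcp_pos: [0.3935, 0.2238, 0.0951]
orientation: [0.0, 0.108, 0.994, 0.0]
wrist_force: [0.2, 0.6, -4.7]
finger_gap: 0.0579
grip_force: 129.2
```

```bash
python3 st.py
```

```text
clk 10.7667 tcp [0.3935 0.2238 0.0951] yaw -0.2173054741862952 cradle xy -0.2119 0.0024 F cradle 0.1 0.6 -4.7 T [-0.    0.37 -0.04] j [ 0.34  0.18 -0.5   0.89  0.    0.56] 0.0579 129.2
```

>>> move_arm(
  moves=[0.004,-0.001,-0.001,0,0.05,0.01,-0.002,-0.002,0,0.05,0.017,-0.004,-0.004,0,0.05,0.025,-0.005,-0.006,0,0.05,0.033,-0.007,-0.008,0,0.05,0.041,-0.009,-0.01,0,0.05,0.049,-0.011,-0.012,0,0.05,0.055,-0.012,-0.013,0,0.05,0.059,-0.013,-0.014,0,0.05,0.062,-0.014,-0.014,0,0.05,0.062,-0.014,-0.014,0,0.05],
)

```text
clock: 11.68
tcp_pos: [0.4554, 0.2098, 0.0813]
orientation: [0.0, 0.108, 0.994, 0.0]
wrist_force: [-0.1, 0.3, -5.0]
finger_gap: 0.058
grip_force: 129.2
```

```bash
python3 st.py
```

```text
clk 11.6833 tcp [0.4554 0.2098 0.0813] yaw -0.21715776044465862 cradle xy -0.1485 0.0019 F cradle -0.2 0.3 -5.0 T [0.06 0.31 0.03] j [ 0.27  0.28 -0.41  0.88  0.    0.49] 0.058 129.2
```

>>> move_arm(
  moves=[0.003,-0.001,0,0,0.05,0.008,-0.002,0,0,0.05,0.014,-0.003,0,0,0.05,0.02,-0.004,-0.001,0,0.05,0.026,-0.006,-0.001,0,0.05,0.032,-0.007,-0.001,0,0.05,0.038,-0.008,-0.001,0,0.05,0.044,-0.009,-0.001,0,0.05,0.049,-0.011,-0.001,0,0.05,0.053,-0.012,-0.001,0,0.05,0.055,-0.012,-0.001,0,0.05,0.055,-0.012,-0.001,0,0.05],
)

```text
clock: 12.68
tcp_pos: [0.5103, 0.1978, 0.0803]
orientation: [0.0, 0.108, 0.994, 0.0]
wrist_force: [0.2, -0.0, -5.2]
finger_gap: 0.0578
grip_force: 129.2
```

```bash
python3 st.py
```

```text
clk 12.6833 tcp [0.5103 0.1978 0.0803] yaw -0.21715567195535201 cradle xy -0.0923 0.002 F cradle 0.2 0.0 -5.2 T [0.02 0.35 0.03] j [ 0.22  0.36 -0.3   0.91  0.    0.44] 0.0578 129.2
```

>>> move_arm(
  moves=[0.001,0,0,0,0.05,0.003,-0.001,0,0,0.05,0.003,-0.001,-0.001,0,0.05,0.003,-0.001,-0.002,0,0.05,0.003,-0.001,-0.003,0,0.05,0.003,-0.001,-0.003,0,0.05],
)

```text
clock: 13.18
tcp_pos: [0.5124, 0.197, 0.0771]
orientation: [-0.0, 0.108, 0.994, 0.0]
wrist_force: [0.1, -0.1, -6.0]
finger_gap: 0.0579
grip_force: 129.2
```

```bash
python3 st.py
```

```text
clk 13.1833 tcp [0.5124 0.197  0.0771] yaw -0.21658396889081888 cradle xy -0.0901 0.0016 F cradle 0.1 -0.1 -6.0 T [0.06 0.29 0.05] j [ 0.22  0.37 -0.29  0.91  0.    0.44] 0.0579 129.2
```

>>> move_arm(
  moves=[0,0,-0.001,0,0.05,0,0,-0.002,0,0.05,0,0,-0.003,0,0.05,0,0,-0.003,0,0.05],
)

```text
clock: 13.52
tcp_pos: [0.5126, 0.197, 0.0748]
orientation: [0.0, 0.108, 0.994, 0.0]
wrist_force: [-3.2, -0.0, 1.9]
finger_gap: 0.0576
grip_force: 129.8
```

```bash
python3 st.py
```

```text
clk 13.5167 tcp [0.5126 0.197  0.0748] yaw -0.21662945381896948 cradle xy -0.0899 0.0017 F cradle -3.1 -0.7 1.9 T [-0.05  0.32 -0.12] j [ 0.22  0.37 -0.3   0.9   0.    0.44] 0.0576 129.8
```

>>> move_arm(
  moves=[0,0,0,0,0.05,0,0,0,0,0.05],
)

```text
clock: 13.68
tcp_pos: [0.5126, 0.197, 0.0747]
orientation: [0.0, 0.108, 0.994, 0.0]
wrist_force: [-3.3, 1.0, 1.6]
finger_gap: 0.0577
grip_force: 129.8
```

```bash
python3 st.py
python3 - <<'E'
from h import *
b=shot('scene');a=shot('top')
o=np.hstack([cv2.resize(b['pixels'][110:210,290:415],(500,400),interpolation=2),cv2.resize(a['pixels'][150:270,205:295],(300,400),interpolation=2)])
cv2.imwrite('pics/k.png',np.clip(o[:,:,::-1]*1.6,0,255).astype(np.uint8))
E
```

```text
clk 13.6833 tcp [0.5126 0.197  0.0747] yaw -0.21663212719701308 cradle xy -0.0899 0.0017 F cradle -3.4 0.3 1.6 T [ 0.03  0.4  -0.08] j [ 0.22  0.37 -0.3   0.9   0.    0.44] 0.0577 129.8
```

View pics/k.png

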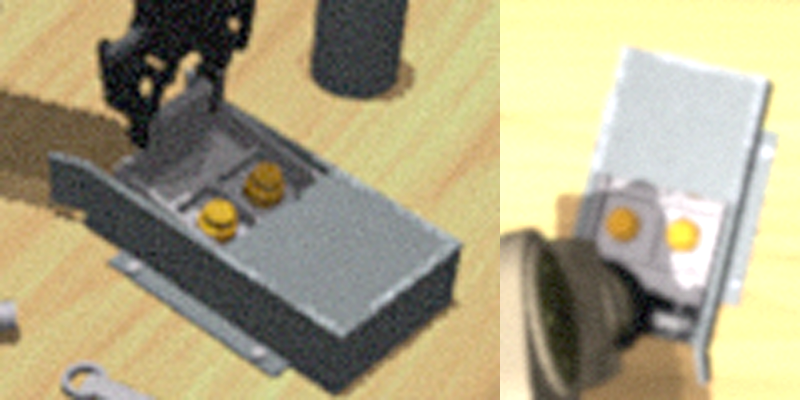

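The tray is between the walls with its tail under the roof and on the floor, and the two visible caps are seated. I'll loosen the grip and lower the handle along an arc about the tail.

>>> move_arm(
  moves=[0,0,0,0,0.05,0,0,0,0,0.05,0,0,0,0,0.05,-0.001,0,-0.003,0,0.05,-0.002,0,-0.006,0,0.05,-0.003,0.001,-0.009,0,0.05,-0.004,0.001,-0.012,0,0.05,-0.005,0.001,-0.014,0,0.05,-0.005,0.001,-0.014,0,0.05],
  newtons=20,
)

```text
clock: 14.53
tcp_pos: [0.5081, 0.198, 0.0607]
orientation: [0.001, 0.108, 0.994, 0.0]
wrist_force: [-5.5, 0.8, 8.7]
finger_gap: 0.0578
grip_force: 131.3
```

```bash
python3 st.py
```

```text
clk 14.5333 tcp [0.5081 0.198  0.0607] yaw -0.21672995706269993 cradle xy -0.0945 0.0017 F cradle -5.5 -0.4 8.7 T [-0.21 -0.14 -0.12] j [ 0.22  0.38 -0.33  0.87 -0.    0.44] 0.0578 131.3
```

The grip force did not drop, though the tray pivots anyway. I'll ease the opening slightly.

>>> move_arm(
  moves=[0,0,0,0,0.0595,0,0,0,0,0.0595,0,0,0,0,0.0595],
  newtons=20,
)

```text
clock: 14.78
tcp_pos: [0.508, 0.198, 0.0601]
orientation: [0.0, 0.108, 0.994, 0.0]
wrist_force: [-0.9, 2.3, 0.3]
finger_gap: 0.0596
grip_force: 25.0
```

```bash
python3 st.py
```

```text
clk 14.7833 tcp [0.508  0.198  0.0601] yaw -0.21663988387048128 cradle xy -0.0946 0.0017 F cradle -1.4 2.1 0.3 T [ 0.24 -0.11  0.18] j [ 0.22  0.38 -0.33  0.87  0.    0.44] 0.0596 25.0
```

>>> move_arm(
  moves=[-0.001,0,-0.002,0,0.0595,-0.002,0,-0.004,0,0.0595,-0.002,0.001,-0.006,0,0.0595,-0.003,0.001,-0.008,0,0.0595,-0.003,0.001,-0.009,0,0.0595,-0.003,0.001,-0.009,0,0.0595],
)

```text
clock: 15.28
tcp_pos: [0.5044, 0.1987, 0.0511]
orientation: [-0.0, 0.108, 0.994, -0.0]
wrist_force: [0.1, 0.1, -0.9]
finger_gap: 0.0596
grip_force: 24.7
```

```bash
python3 st.py
```

```text
clk 15.2833 tcp [0.5044 0.1987 0.0511] yaw -0.2168976138655867 cradle xy -0.0983 0.0017 F cradle 0.1 0.1 -0.9 T [-0.06 -0.13 -0.  ] j [ 0.23  0.38 -0.34  0.84 -0.    0.44] 0.0596 24.7
```

>>> move_arm(
  moves=[0,0,-0.001,0,0.0595,0,0,-0.001,0,0.0595,0,0,-0.0015,0,0.0595,0,0,-0.0015,0,0.0595],
)

```text
clock: 15.62
tcp_pos: [0.5044, 0.1988, 0.0509]
orientation: [0.0, 0.108, 0.994, -0.0]
wrist_force: [-3.3, -0.2, 7.1]
finger_gap: 0.0598
grip_force: 25.5
```

```bash
python3 st.py
```

```text
clk 15.6167 tcp [0.5044 0.1988 0.0509] yaw -0.21693063420909775 cradle xy -0.0983 0.0017 F cradle -3.2 -0.9 7.1 T [-0.17  0.51 -0.1 ] j [ 0.23  0.38 -0.35  0.84 -0.    0.44] 0.0598 25.5
```

The handle end is flat on the floor: z is 0.0509 against 0.0505 expected. I'll relieve the pressure and slide, feeling for the stop.

>>> move_arm(
  moves=[0,0,0.001,0,0.0595,0.001,0,0.001,0,0.0595,0.003,-0.001,0.001,0,0.0595,0.005,-0.001,0.001,0,0.0595,0.007,-0.0015,0.001,0,0.0595,0.009,-0.002,0.001,0,0.0595,0.01,-0.002,0.001,0,0.0595,0.01,-0.002,0.001,0,0.0595],
)

```text
clock: 16.28
tcp_pos: [0.5133, 0.1969, 0.0509]
orientation: [-0.001, 0.108, 0.994, -0.0]
wrist_force: [-5.3, 1.4, 5.2]
finger_gap: 0.0597
grip_force: 25.3
```

```bash
python3 st.py
```

```text
clk 16.2833 tcp [0.5133 0.1969 0.0509] yaw -0.2166842021100841 cradle xy -0.0892 0.0018 F cradle -5.5 0.3 5.2 T [ 0.01  0.8  -0.13] j [ 0.22  0.4  -0.32  0.85  0.    0.44] 0.0597 25.3
```

>>> move_arm(
  moves=[0.001,0,0.001,0,0.0595,0.002,-0.0005,0.001,0,0.0595,0.003,-0.0005,0.001,0,0.0595,0.004,-0.001,0.001,0,0.0595,0.005,-0.001,0.001,0,0.0595,0.006,-0.0015,0.001,0,0.0595,0.007,-0.0015,0.001,0,0.0595,0.008,-0.002,0.001,0,0.0595,0.009,-0.002,0.001,0,0.0595,0.01,-0.002,0.001,0,0.0595],
)

```text
clock: 17.12
tcp_pos: [0.5242, 0.1946, 0.0516]
orientation: [-0.0, 0.108, 0.994, -0.0]
wrist_force: [-3.4, 0.3, -0.5]
finger_gap: 0.0594
grip_force: 24.5
```

```bash
python3 st.py
```

```text
clk 17.1167 tcp [0.5242 0.1946 0.0516] yaw -0.2171388058358632 cradle xy -0.078 0.0019 F cradle -3.4 -0.4 -0.5 T [-0.18  0.8  -0.24] j [ 0.21  0.41 -0.3   0.86 -0.    0.43] 0.0594 24.5
```

>>> move_arm(
  moves=[0.001,0,0,0,0.0595,0.002,-0.0005,0,0,0.0595,0.003,-0.0005,0,0,0.0595,0.004,-0.001,0,0,0.0595,0.005,-0.001,0,0,0.0595,0.006,-0.0015,0,0,0.0595,0.007,-0.0015,0,0,0.0595,0.008,-0.002,0,0,0.0595],
)

```text
clock: 17.78
tcp_pos: [0.5317, 0.193, 0.0516]
orientation: [-0.001, 0.108, 0.994, 0.0]
wrist_force: [-8.9, 0.8, 0.5]
finger_gap: 0.0595
grip_force: 24.6
```

```bash
python3 st.py
```

```text
clk 17.7833 tcp [0.5317 0.193  0.0516] yaw -0.2168711376704362 cradle xy -0.0704 0.0019 F cradle -8.8 -1.1 0.5 T [-0.01  1.52 -0.38] j [ 0.21  0.42 -0.28  0.87  0.    0.42] 0.0595 24.6
```

>>> move_arm(
  moves=[0.0005,0,0,0,0.0595,0.001,0,0,0,0.0595,0.0015,-0.0005,0,0,0.0595,0.002,-0.0005,0,0,0.0595,0.002,-0.0005,0,0,0.0595],
)

```text
clock: 18.2
tcp_pos: [0.5318, 0.193, 0.0513]
orientation: [-0.003, 0.108, 0.994, 0.0]
wrist_force: [-10.9, 2.0, 1.8]
finger_gap: 0.0601
grip_force: 24.8
```

```bash
python3 st.py
```

```text
clk 18.2 tcp [0.5318 0.193  0.0513] yaw -0.21608674981967413 cradle xy -0.0703 0.002 F cradle -11.1 -0.4 1.8 T [ 0.21  1.87 -0.43] j [ 0.21  0.42 -0.28  0.87  0.    0.42] 0.0601 24.8
```

>>> move_arm(
  moves=[0.001,0,0,0,0.0595,0.002,-0.0005,0,0,0.0595,0.003,-0.0005,0,0,0.0595,0.003,-0.0005,0,0,0.0595],
)

```text
clock: 18.53
tcp_pos: [0.5326, 0.1937, 0.0509]
orientation: [-0.005, 0.107, 0.994, 0.001]
wrist_force: [-15.5, 5.8, 3.6]
finger_gap: 0.0597
grip_force: 25.1
```

```bash
python3 st.py
```

```text
clk 18.5333 tcp [0.5326 0.1937 0.0509] yaw -0.21440798310283182 cradle xy -0.0696 0.0028 F cradle -16.4 2.3 3.6 T [ 1.02  2.86 -0.27] j [ 0.2   0.43 -0.27  0.88  0.01  0.42] 0.0597 25.1
```

It stalls hard: 16 N with almost no advance, so this is the stop. I'll relax the push and open just enough to clear the walls.

>>> move_arm(
  moves=[-0.001,0,0,0,0.0595,-0.002,0.0005,0,0,0.0595,-0.003,0.0005,0,0,0.0595,-0.003,0.0005,0,0,0.0615,-0.003,0.0005,0,0,0.064,-0.003,0.0005,0,0,0.067,-0.003,0.0005,0,0,0.07,-0.003,0.0005,0,0,0.07,-0.003,0.0005,0,0,0.07],
)

```text
clock: 19.28
tcp_pos: [0.5352, 0.1923, 0.0521]
orientation: [0.001, 0.108, 0.994, 0.0]
wrist_force: [-0.0, -0.1, -0.6]
finger_gap: 0.0699
grip_force: 0.0
```

```bash
python3 st.py
```

```text
clk 19.2833 tcp [0.5352 0.1923 0.0521] yaw -0.2169845981150309 cradle xy -0.0668 0.002 F cradle -0.0 -0.1 -0.6 T [ 0.01 -0.01  0.06] j [ 0.2   0.42 -0.28  0.87  0.    0.42] 0.0699 0.0
```

>>> move_arm(
  moves=[0,0,0.005,0,0.07,0,0,0.015,0,0.07,0,0,0.03,0,0.07,0,0,0.05,0,0.07,0,0,0.075,0,0.07,0,0,0.1,0,0.07,0,0,0.13,0,0.07,-0.03,0,0.15,0,0.07,-0.06,0,0.16,0,0.07,-0.09,0,0.16,0,0.07,-0.12,0,0.16,0,0.07,-0.15,0,0.16,0,0.07],
)

```text
clock: 20.28
tcp_pos: [0.3836, 0.1923, 0.2131]
orientation: [0.001, 0.108, 0.994, 0.0]
wrist_force: [0.9, 1.3, 0.3]
finger_gap: 0.07
grip_force: 0.0
```

>>> move_arm(
  moves=[0,-0.03,0,0,0.07,0,-0.06,0,0,0.07,0,-0.09,0,0,0.07,0,-0.12,0,0,0.07,0,-0.15,0,0,0.07,0,-0.18,0,0,0.07,0,-0.2,0,0,0.07,0,-0.2,0,0,0.07],
)

```text
clock: 20.95
tcp_pos: [0.3851, -0.0106, 0.213]
orientation: [0.001, 0.11, 0.994, -0.001]
wrist_force: [0.6, 0.5, 0.4]
finger_gap: 0.0702
grip_force: 0.0
```

Run:
```python
from pr import *
a=shot('top')
ys=np.r_[np.arange(-.068,-.043,.002),np.arange(.044,.069,.002)]
print((ys*1000).round().astype(int))
for x in(-.055,-.03,-.01):
    S,G=prof(a,x,.04,ys);print(x,'G',G)
# along x: floor / front wall rim z=.04 / handle top z=.076
xs=np.arange(-.125,-.03,.003);print((xs*1000).round().astype(int))
for y,z in((-.045,.04),(-.042,.04),(.04,.04),(0,.076),(.015,.076)):
    P=[np.r_[st.C+x*st.ex+y*st.ey,z] for x in xs];p=proj(a,P).astype(np.float32)
    G=cv2.cvtColor(a['pixels'],cv2.COLOR_RGB2GRAY).astype(np.float32)
    print(y,z,cv2.remap(G,p[:,0][None],p[:,1][None],1)[0].astype(int))
h=cv2.cvtColor(a['pixels'],cv2.COLOR_RGB2HSV);m=cv2.inRange(h,(15,140,60),(32,255,255));m[:,:215]=0;m[:,300:]=0;m[:150]=0;m[245:]=0
for s in cv2.connectedComponentsWithStats(m)[2][1:]:
    if s[4]>15:print(s)
```

```text
clk 20.95 tcp [ 0.3851 -0.0106  0.213 ] yaw -0.2212331186007057 cradle xy -0.1698 -0.2284 F cradle 0.5 0.6 0.4 T [ 0.01  0.01 -0.01] j [-0.24 -0.05 -0.44  1.18 -0.   -0.01] 0.0702 0.0
[-68 -66 -64 -62 -60 -58 -56 -54 -52 -50 -48 -46 -44  44  46  48  50  52
  54  56  58  60  62  64  66  68]
-0.055 G [ 87  83  91 108 115 117 120 134 153 169 178 183 185 164 146 123 115 116
 124 121 115 107 116 127 139 147]
-0.03 G [ 89  85  90 107 114 116 119 132 149 164 168 168 169 157 144 130 123 121
 124 120 113 108 114 123 132 141]
-0.01 G [ 93  84  97 113 122 120 123 136 157 173 182 183 182 162 144 125 113 117
 122 119 110 105 113 125 136 145]
[-125 -122 -119 -116 -113 -110 -107 -104 -101  -98  -95  -92  -89  -86
  -83  -80  -77  -74  -71  -68  -65  -62  -59  -56  -53  -50  -47  -44
  -41  -38  -35  -32]
-0.045 0.04 [168 164 155 142 124 104 108 124 132 133 133 135 134 134 134 137 145 150
 149 161 175 183 185 184 184 185 183 184 184 182 181 174]
-0.042 0.04 [166 162 153 141 126 111 114 128 133 132 133 136 135 133 134 137 144 150
 147 161 178 184 185 185 186 188 184 185 186 185 181 175]
0.04 0.04 [162 161 150 140 125 108 115 132 137 137 136 136 135 134 136 141 148 155
 152 154 166 175 179 180 180 181 181 180 179 178 173 170]
0 0.076 [162 159 155 151 141 131 112 111 127 134 135 133 134 134 133 129 135 160
 177 175 149 111 113 147 175 181 182 185 184 183 183 178]
0.015 0.076 [158 158 157 152 142 131 113 111 127 137 137 136 135 135 133 128 135 160
 178 178 152 112 107 139 169 178 181 181 181 180 174 170]
[241 205   8   7  46]
[259 209   7   6  38]
```

```bash
python3 -c "
from workcell import env
print(env.hand_in())"
```

```text
the job is handed in; nothing more can be done
None
```

I handed the job in: the tray lies flat behind the lip, parallel to the cradle, and was pushed back until it stalled at about 16 N with its front about 35 mm behind the lip. The gripper let go and withdrew. Two caps are visibly still in the tray and the two under the roof could not be seen. The hand-in returned no verdict.

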